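# Heavy tin at the bottom of the carrying tray

## Task

The red-lidded and the yellow-lidded tin look alike, but one is full of steel pressing weights and the other holds only charcoal. Heft them to judge which is heavier, then pack them as one stack in the large square bay of the wooden carrying tray: the heavier tin first, flat on the bay's floor, then the lighter one squarely on top of it. Never tip a tin over, and let go of both.

Things in the scene. Friction and masses are not known exactly. Their poses are not given: they have to be found in the camera images.
- tin_red: shut round metal tin, red lid, paper band; 56 mm across (58 at lid and foot), 70 mm tall, flat top; origin: centre of its underside, z up. Hidden firm contents: one tin (red or yellow, it varies) weighs 0.45 to 0.6 kg in all, the other 0.11 to 0.14 kg. Grip its side from above; fingertips kept over 30 mm above its underside clear the tray's walls.
- tin_yellow: shut round metal tin, yellow lid, paper band; 56 mm across (58 at lid and foot), 70 mm tall, flat top; origin: centre of its underside, z up. Hidden firm contents: one tin (red or yellow, it varies) weighs 0.45 to 0.6 kg in all, the other 0.11 to 0.14 kg. Grip its side from above; fingertips kept over 30 mm above its underside clear the tray's walls.
- tray: low open wooden tray, fixed; walls 6 mm thick, 26 mm high, floor 6 mm thick. Two bays along its y: a square one, 80 x 80 mm inside, for the tins, and towards -y a narrow one, 58 mm wide, with an eraser and a sharpener in it. Origin: on the table under the square bay's centre, z up; the tray reaches 46 mm from it to +x, -x and +y, 110 mm to -y.
- tray_bay (a point): centre of the floor of the tray's square bay (6 mm above the table); axes as the tray's

How it is judged:
By the outcome, as a careful person would: the job done as asked, in the order asked, and still so for the second after the job is handed in, with the robot touching nothing.
It also fails if it takes over 72 s, if anything falls off the work surface, if the arm or the gripper's body presses on something with over 40 N, if the wrist force passes 120 N, or if a joint passes its speed limit or range.

## Robot

A 7-joint arm with a two-finger parallel gripper is mounted at the origin on a cart in front of the work surface, level with it; the furniture and walls round the work are solid. World frame = base frame: x ahead of the robot, y to its left, z up, the work surface at z = 0. Lengths are in m, angles in rad, forces in N, time in s.
With the tool pointing down it reaches from about 0.4 to 0.85 m from the base axis. Payload 10.4 kg.
Tool frame: the origin (TCP) lies on the centre line of the jaws, within the pads' length; the fingertips stand 8 mm ahead of it and the grasp point (between the pads) lies 11 mm behind it (r.finger_overhang is the distance from the TCP to the fingertips, in m); z points along the fingers, y is the line along which they close (so a half turn about z gives the same grasp; the last joint's range is limited). The gripper opens to 87 mm and grips with 3 to 60 N. Pads are 19 mm wide; open, the fingers measure 117 mm over their backs; the gripper's body (75 mm by 190 mm) begins 51 mm behind the grasp point.
Start: joints at [-1.289, 0.332, -0.065, 1.46, 0.022, 1.35, -0.088], TCP at [0.188, 0.596, 0.231] pointing down, gripper open.
Joint ranges: [-2.6, 2.6], [-0.5, 2.12], [-1.47, 1.34], [0.16, 2.42], [-1.27, 4.41], [0.06, 2.06], [-2.6, 2.6]. Speed limits (rad/s): [2.22, 2.22, 2.79, 2.79, 3.14, 3.14, 3.14].

## Interface

Orientations are given as a unit quaternion [x, y, z, w].
In Python, from bench import r, vision gives the robot as it stands.
- The arm moves only by the tool drive_tool, never from a script. Its argument "series" is a list of rows, each a list of 2 entries, a list of its own where there are three numbers: the shift along the world's x, y, z in cm, then the turn about the world's z in degrees. A call has exactly 10 rows; each row shifts and turns the commanded pose from where the row before left it; what a row does not reach is not made up. A row lasts 1/8 s, in which the tool goes at most 62.5 mm and 10.7 degrees, less where a joint would pass 70% of its speed; a pose out of reach is approached as far as the arm can. A call with a gripper value outside its range is refused whole. "hand" is the closure, from 0 (fully open) to 1 (shut), set as the call begins (left out, the last holds). The fingers move at their own pace and stop on an object; "newtons" is the grip in N (left out, the last holds). Time passes only in rows, so rows that do not move let the fingers close, or fill a call up. It gives the time, the measured TCP pose, the force, the opening and the grip force at its end, in the units of the state.
- r.read_state(): the state, without advancing time (a new reading comes with each control period).
- vision.camera(name): name is "scene" or "top" or "wrist"; returns a dict with "color" (480x640x3 uint8, red, green, blue), "intrinsics" (3x3 intrinsics, pixels), "R" (3x3) and "t" (3): a world point X has camera coordinates R X + t; the wrist camera has in their place "mount" (4x4, takes a point from camera to tool coordinates, whose origin is the TCP and whose axes are the flange's). Camera axes: x right, y down, z forward; pixel columns grow to the right and rows downward; lengths in m; the calibration is good to about 2 mm. A picture is of the moment at which its call begins: read the wrist's pose just before it. There is no depth.
- r.close_job(): hands the job in; it is judged then, once.
The state is a dict: "time": time; "joint_positions": joint angles; "joint_vel": joint speeds; "joint_torque": joint torques, N m; "ee_pos": TCP position; "eef_rot": TCP orientation; "ft_force": force on the tool from outside, world axes, zero at the start; "torque": the same for the moment, N m; "width": finger opening in m; "grip_force": force on a finger pad.
Only numpy, scipy, OpenCV 4.12 (cv2) and the standard library are available. Lean on these libraries where they do the work, as an engineer would, in place of code of your own. Each camera call takes 0.05 s, during which the arm holds its last target. There are 200 camera calls.

## Working session

There is one attempt and no reset: what is moved stays moved. The work goes in short steps, Python scripts to look and compute and a tool call to move; the robot and the scene stay as the last step left them, time stands still between calls to the robot, and variables do not carry over. Pictures are saved under pics/ and viewed, at most 10 in all, crops included, and the job is handed in when it is done.

Besides the shell and the picture viewer there is one more tool, called after "Call:" by a JSON object that holds its "api" and its "payload", one argument or row to a line. drive_tool: Moves the arm, as the interface text tells. Its arguments: {"type":"object","properties":{"series":{"type":"array"},"hand":{"type":"number"},"newtons":{"type":"number"}},"required":["series"]}

```bash
mkdir -p pics; python3 - <<'E'
from bench import r, vision
import cv2,numpy as np,pickle
d={}
for n in("top","scene"):
    c=vision.camera(n);d[n]=c
    cv2.imwrite(f"pics/{n}0.png",c["color"][:,:,::-1]); print(n,c["intrinsics"].tolist(),(-c["R"].T@c["t"]).round(3),c["R"].round(2).tolist())
pickle.dump(d,open("c0.pkl","wb"))
s=r.read_state();print(s)
E
```

```text
top [[536.4986016471523, 0.0, 314.93527342378786], [0.0, 536.4986016471523, 239.36798033602486], [0.0, 0.0, 1.0]] [ 0.459 -0.044  0.893] [[-0.01, -1.0, -0.02], [-0.99, 0.01, -0.11], [0.11, 0.02, -0.99]]
scene [[463.139293739031, 0.0, 319.9484543767956], [0.0, 463.139293739031, 239.46780798664273], [0.0, 0.0, 1.0]] [0.272 0.436 0.69 ] [[-0.87, -0.49, 0.02], [-0.38, 0.64, -0.67], [0.32, -0.59, -0.75]]
{'time': 0.1, 'joint_positions': array([-1.28856689,  0.33283088, -0.06472784,  1.46087216,  0.02159364,
        1.34988894, -0.08851284]), 'joint_vel': array([ 0.00053269, -0.00136806, -0.00059646, -0.00095837,  0.00165189,
       -0.00115827,  0.00048927]), 'joint_torque': array([ 1.34620415e-03, -6.24541426e+01,  2.45602144e-02, -3.90716600e+01,
       -6.14948873e-02,  3.66137666e-02,  6.05639980e-05]), 'ee_pos': array([0.18746417, 0.59586508, 0.22981261]), 'eef_rot': array([ 1.51809643e-01,  9.88409534e-01, -6.47408172e-04, -7.75123855e-05]), 'ft_force': array([-0.90236402,  0.0351064 ,  0.24156458]), 'torque': array([ 0.001208  ,  0.02305164, -0.00862062]), 'grip_force': 0.0, 'width': 0.08681993190338404}
```

View pics/top0.png

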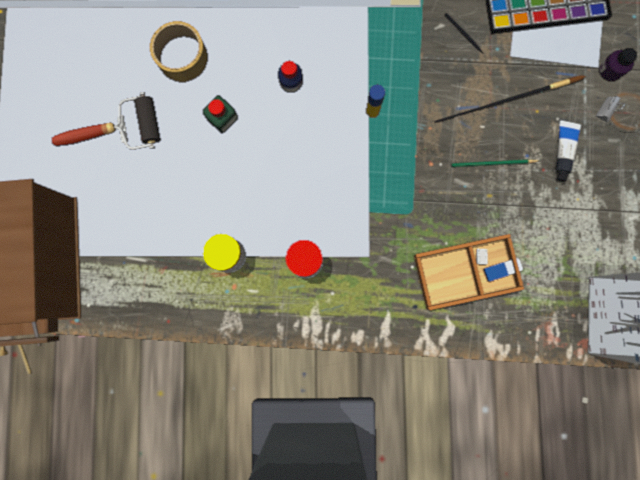

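View pics/scene0.png

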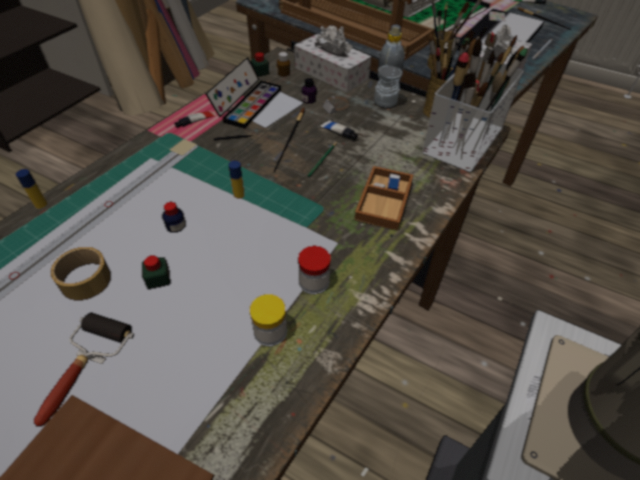

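The top view shows the yellow lid at about (221,252), the red lid at (304,258), and the tray's rim corners near (415,254), (512,234), (523,291) and (429,310). The square bay is on the left (+y side).

```bash
cat > h.py <<'E'
import cv2,numpy as np
def ray(c,uv,z):
    K,R,t=c["intrinsics"],c["R"],c["t"]
    d=R.T@np.linalg.inv(K)@np.array([uv[0],uv[1],1.]); o=-R.T@t
    return o+d*(z-o[2])/d[2]
def blob(m):
    m=cv2.morphologyEx(m.astype(np.uint8),cv2.MORPH_OPEN,np.ones((3,3)))
    return sorted(cv2.findContours(m,cv2.RETR_EXTERNAL,cv2.CHAIN_APPROX_NONE)[0],key=cv2.contourArea)[::-1]
def lid(img,name):
    h=cv2.cvtColor(img,cv2.COLOR_RGB2HSV);H=h[...,0]
    ok=(h[...,1]>180)&(h[...,2]>110)
    return blob(ok&((H<6)|(H>174) if name=="red" else (H>23)&(H<35)))
E
python3 - <<'E'
import pickle;from h import *
d=pickle.load(open("c0.pkl","rb"));c=d["top"]
for n in("red","yellow"):
    b=lid(c["color"],n)[0];(u,v),rad=cv2.minEnclosingCircle(b);print(n,u,v,rad,ray(c,(u,v),.07).round(4), ray(c,(u+rad,v),.07).round(4))
    b=lid(d["scene"]["color"],n)[0];e=cv2.fitEllipse(b);print(' scene',e,ray(d["scene"],e[0],.07).round(4))
im=c["color"];h=cv2.cvtColor(im,cv2.COLOR_RGB2HSV)
m=(h[...,0]<20)&(h[...,1]>110)&(h[...,2]>50);m[:225]=0;m[325:]=0;m[:,:405]=0;m[:,535:]=0
b=blob(cv2.morphologyEx(m.astype(np.uint8),cv2.MORPH_CLOSE,np.ones((5,5))))[0]
q=cv2.boxPoints(cv2.minAreaRect(b));print(q)
P=np.array([ray(c,p,.026) for p in q]);print(P.round(4),np.linalg.norm(np.roll(P,-1,0)-P,axis=1))
hand=[(415,254),(512,234),(523,291),(429,310)]
P=np.array([ray(c,p,.026) for p in hand]);print(P.round(4),np.linalg.norm(np.roll(P,-1,0)-P,axis=1))
x=cv2.resize(im[220:330,400:540],None,fx=5,fy=5,interpolation=cv2.INTER_CUBIC)
cv2.drawContours(x,[((q-[400,220])*5).astype(int)],-1,(0,255,0),1)
cv2.imwrite("pics/tray.png",x[:,:,::-1])
E
```

```text
red 303.5 258.25 17.897375106811523 [ 0.5229 -0.0099  0.07  ] [ 0.5225 -0.0375  0.07  ]
 scene ((313.9143981933594, 258.13690185546875), (22.456825256347656, 29.917104721069336), 88.75016021728516) [ 0.5215 -0.0074  0.07  ]
yellow 221.42169189453125 252.28915405273438 18.66960334777832 [0.5338 0.117  0.07  ] [0.5334 0.088  0.07  ]
 scene ((267.0813293457031, 309.5265808105469), (28.431093215942383, 33.35748291015625), 78.49605560302734) [0.5327 0.1207 0.07  ]
[[413.3438  254.16768]
 [510.83862 232.28108]
 [523.69666 289.55786]
 [426.20184 311.44446]]
[[ 0.5306 -0.1857  0.026 ]
 [ 0.564  -0.3439  0.026 ]
 [ 0.4716 -0.3595  0.026 ]
 [ 0.4387 -0.2032  0.026 ]] [0.16165119 0.09371078 0.15965732 0.09358672]
[[ 0.5309 -0.1884  0.026 ]
 [ 0.5612 -0.3456  0.026 ]
 [ 0.4694 -0.3582  0.026 ]
 [ 0.4409 -0.2078  0.026 ]] [0.16010624 0.09272549 0.15312926 0.09199528]
```

View pics/tray.png

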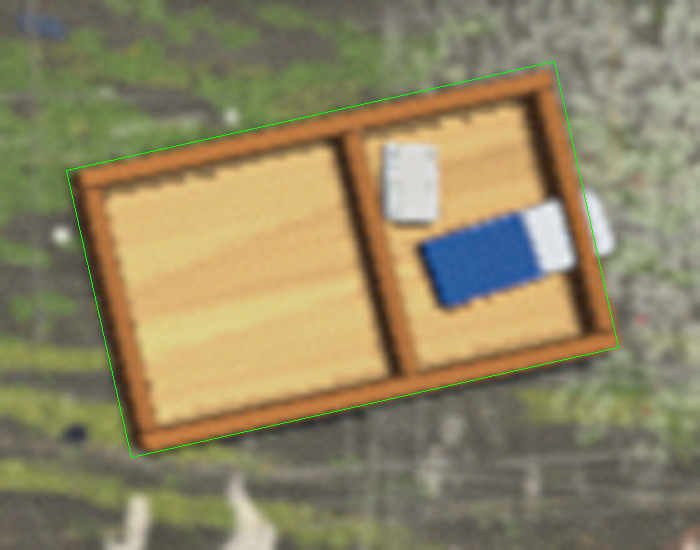

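Call:
{"api": "drive_tool", "payload": {
  "series": [
    [[0, 0, 4], 0],
    [[2.4, -4.4, 0], 0],
    [[2.4, -4.4, 0], 0],
    [[2.4, -4.4, 0], 0],
    [[2.4, -4.4, 0], 0],
    [[2.4, -4.4, 0], 0],
    [[2.4, -4.4, 0], 0],
    [[2.4, -4.4, 0], 0],
    [[2.4, -4.4, 0], 0],
    [[2.4, -4.4, 0], 0]
  ],
  "hand": 0
}}

```text
time: 1.35
ee_pos: [0.404, 0.1986, 0.2704]
eef_rot: [0.152, 0.988, 0.0, -0.0]
ft_force: [0.3, 1.4, 0.8]
width: 0.0871
grip_force: 0.0
```

Call:
{"api": "drive_tool", "payload": {
  "series": [
    [[2.4, -4.2, -1.4], 0],
    [[2.4, -4.2, -1.4], 0],
    [[2.4, -4.2, -1.4], 0],
    [[2.4, -4.2, -1.4], 0],
    [[2.2, -4.1, -1.4], 0],
    [[0, 0, 0], 0],
    [[0, 0, 0], 0],
    [[0, 0, 0], 0],
    [[0, 0, 0], 0],
    [[0, 0, 0], 0]
  ]
}}

```text
time: 2.6
ee_pos: [0.5215, -0.0082, 0.2008]
eef_rot: [0.151, 0.988, 0.0, 0.0]
ft_force: [0.1, -0.1, 0.4]
width: 0.0869
grip_force: 0.0
```

```bash
cat >> h.py <<'E'
def wrist():
    from bench import r,vision
    from scipy.spatial.transform import Rotation as Ro
    s=r.read_state();c=vision.camera("wrist");c=dict(c)
    T=np.eye(4);T[:3,:3]=Ro.from_quat(s["eef_rot"]).as_matrix();T[:3,3]=s["ee_pos"]
    W=np.linalg.inv(T@c["mount"]);c["R"]=W[:3,:3];c["t"]=W[:3,3]
    return s,c
E
python3 - <<'E'
from h import *
s,c=wrist();cv2.imwrite("pics/w1.png",c["color"][:,:,::-1])
print(c["mount"].round(3).tolist(),s["ft_force"])
for n in("red","yellow"):
    for b in lid(c["color"],n)[:1]:
        (u,v),rad=cv2.minEnclosingCircle(b);print(n,u,v,rad,ray(c,(u,v),.07).round(4))
E
```

```text
[[0.001, -0.953, -0.303, 0.084], [1.0, 0.0, 0.0, -0.0], [-0.0, -0.303, 0.953, -0.153], [0.0, 0.0, 0.0, 1.0]] [ 0.0574398  -0.07457235  0.38515892]
red 299.5 210.5 21.50591278076172 [ 0.5051 -0.0225  0.07  ]
yellow 468.5 187.0 14.705541610717773 [0.5251 0.1004 0.07  ]
```

View pics/w1.png

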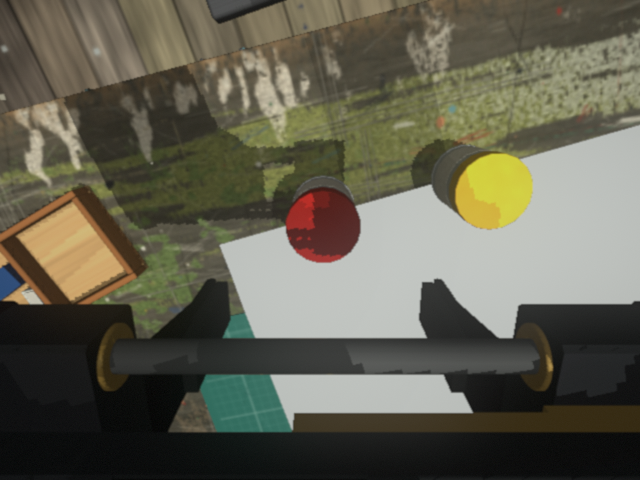

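The wrist view shows the red lid at about (323,226), partly shaded by the gripper, and the yellow lid at (494,190). The bright-only mask cut both lids short, so I'll loosen it.

```bash
sed -i 's/>180)&(h\[...,2\]>110)/>150)\&(h[...,2]>60)/' h.py
python3 - <<'E'
from h import *
s,c=wrist()
for n in("red","yellow"):
    for b in lid(c["color"],n)[:1]:
        e=cv2.fitEllipse(cv2.convexHull(b));print(n,e,ray(c,e[0],.07).round(4))
t=__import__('pickle').load(open("c0.pkl","rb"))["top"]
print(ray(t,(449.6,276.6),.026),s['ee_pos'])
for p in [(90,184),(346,128),(404,375),(148,438)]: print(ray(t,(400+p[0]/5,220+p[1]/5),.026).round(4))
E
```

```text
red ((316.298095703125, 209.22210693359375), (37.71057891845703, 67.0916976928711), 66.52592468261719) [ 0.5079 -0.0105  0.07  ]
yellow ((493.8251647949219, 189.71495056152344), (71.61536407470703, 79.12841033935547), 43.53303146362305) [0.5327 0.1175 0.07  ]
[ 0.49373052 -0.24257127  0.026     ] [ 0.52155163 -0.0083989   0.20074983]
[ 0.5263 -0.1931  0.026 ]
[ 0.5433 -0.276   0.026 ]
[ 0.4638 -0.291   0.026 ]
[ 0.4447 -0.2089  0.026 ]
```

Call:
{"api": "drive_tool", "payload": {
  "series": [
    [[0.1, -0.1, -3], 0],
    [[0, 0, -3], 0],
    [[0, 0, -3], 0],
    [[0, 0, -3], 0],
    [[0, 0, -2], 0],
    [[0, 0, -1], 0],
    [[0, 0, -0.8], 0],
    [[0, 0, 0], 0],
    [[0, 0, 0], 0],
    [[0, 0, 0], 0]
  ]
}}

```text
time: 3.95
ee_pos: [0.5229, -0.0097, 0.0431]
eef_rot: [0.152, 0.988, 0.0, 0.0]
ft_force: [0.4, 0.5, -0.3]
width: 0.0871
grip_force: 0.0
```

Call:
{"api": "drive_tool", "payload": {
  "series": [
    [[0, 0, 0], 0],
    [[0, 0, 0], 0],
    [[0, 0, 0], 0],
    [[0, 0, 0], 0],
    [[0, 0, 0], 0],
    [[0, 0, 0], 0],
    [[0, 0, 0], 0],
    [[0, 0, 0], 0],
    [[0, 0, 0], 0],
    [[0, 0, 0], 0]
  ],
  "hand": 1,
  "newtons": 30
}}

```text
time: 5.2
ee_pos: [0.5226, -0.0097, 0.0426]
eef_rot: [0.152, 0.988, 0.0, 0.0]
ft_force: [0.2, 1.0, 0.1]
width: 0.0558
grip_force: 30.0
```

Call:
{"api": "drive_tool", "payload": {
  "series": [
    [[0, 0, 0.5], 0],
    [[0, 0, 1], 0],
    [[0, 0, 1], 0],
    [[0, 0, 1], 0],
    [[0, 0, 0.5], 0],
    [[0, 0, 0], 0],
    [[0, 0, 0], 0],
    [[0, 0, 0], 0],
    [[0, 0, 0], 0],
    [[0, 0, 0], 0]
  ]
}}

```text
time: 6.45
ee_pos: [0.5225, -0.0098, 0.0825]
eef_rot: [0.152, 0.988, -0.0, -0.0]
ft_force: [-0.1, -0.4, -5.3]
width: 0.0562
grip_force: 30.0
```

Red weighs about 5.3 N, which is the heavy range. Carrying it to the bay first.

Call:
{"api": "drive_tool", "payload": {
  "series": [
    [[0, 0, 2], 0],
    [[-0.25, -2, 0.5], 0],
    [[-0.4, -3.5, 0], 0],
    [[-0.5, -4, 0], 0],
    [[-0.5, -4, 0], 0],
    [[-0.5, -4, 0], 0],
    [[-0.4, -3.5, 0], 0],
    [[-0.3, -2.3, 0], 0],
    [[0, 0, 0], 0],
    [[0, 0, 0], 0]
  ]
}}

```text
time: 7.7
ee_pos: [0.4937, -0.2427, 0.1073]
eef_rot: [0.152, 0.988, 0.0, -0.0]
ft_force: [0.1, -0.2, -5.6]
width: 0.0558
grip_force: 30.0
```

Call:
{"api": "drive_tool", "payload": {
  "series": [
    [[0, 0, -1], 0],
    [[0, 0, -1.5], 0],
    [[0, 0, -1.5], 0],
    [[0, 0, -0.7], 0],
    [[0, 0, -0.4], 0],
    [[0, 0, -0.3], 0],
    [[0, 0, -0.2], 0],
    [[0, 0, 0], 0],
    [[0, 0, 0], 0],
    [[0, 0, 0], 0]
  ]
}}

```text
time: 8.95
ee_pos: [0.4942, -0.2428, 0.0518]
eef_rot: [0.152, 0.988, 0.0, 0.0]
ft_force: [0.4, 0.1, -5.8]
width: 0.0558
grip_force: 30.0
```

Call:
{"api": "drive_tool", "payload": {
  "series": [
    [[0, 0, -0.1], 0],
    [[0, 0, -0.1], 0],
    [[0, 0, -0.1], 0],
    [[0, 0, 0], 0],
    [[0, 0, 0], 0],
    [[0, 0, 0], 0],
    [[0, 0, 0], 0],
    [[0, 0, 0], 0],
    [[0, 0, 0], 0],
    [[0, 0, 0], 0]
  ]
}}

```text
time: 10.2
ee_pos: [0.494, -0.2428, 0.0486]
eef_rot: [0.152, 0.988, 0.0, -0.0]
ft_force: [-1.4, 0.4, -1.5]
width: 0.0564
grip_force: 30.0
```

Call:
{"api": "drive_tool", "payload": {
  "series": [
    [[0, 0, 0], 0],
    [[0, 0, 0], 0],
    [[0, 0, 0], 0],
    [[0, 0, 0], 0],
    [[0, 0, 0], 0],
    [[0, 0, 0], 0],
    [[0, 0, 0], 0],
    [[0, 0, 0], 0],
    [[0, 0, 0], 0],
    [[0, 0, 0], 0]
  ],
  "hand": 0
}}

```text
time: 11.45
ee_pos: [0.4941, -0.2428, 0.0486]
eef_rot: [0.152, 0.988, 0.0, 0.0]
ft_force: [0.6, 0.1, 0.2]
width: 0.0873
grip_force: 0.0
```

Call:
{"api": "drive_tool", "payload": {
  "series": [
    [[0, 0, 2], 0],
    [[0, 0, 3], 0],
    [[0, 0, 4], 0],
    [[0, 0, 4], 0],
    [[0, 0, 2], 0],
    [[0.4, 4, 0], 0],
    [[0.4, 4, 0], 0],
    [[0.4, 4, 0], 0],
    [[0.4, 4, 0], 0],
    [[0.4, 4, 0], 0]
  ]
}}

```text
time: 12.7
ee_pos: [0.514, -0.0415, 0.1987]
eef_rot: [0.152, 0.988, 0.0, 0.0]
ft_force: [0.5, -0.0, -0.7]
width: 0.0872
grip_force: 0.0
```

Call:
{"api": "drive_tool", "payload": {
  "series": [
    [[0.5, 4, 0], 0],
    [[0.5, 4, 0], 0],
    [[0.5, 4, 0], 0],
    [[0.4, 4.1, 0], 0],
    [[0, 0, 0], 0],
    [[0, 0, 0], 0],
    [[0, 0, 0], 0],
    [[0, 0, 0], 0],
    [[0, 0, 0], 0],
    [[0, 0, 0], 0]
  ]
}}

```text
time: 13.95
ee_pos: [0.5331, 0.1181, 0.1986]
eef_rot: [0.152, 0.988, 0.0, 0.0]
ft_force: [-0.9, 0.9, 0.2]
width: 0.0872
grip_force: 0.0
```

```bash
python3 - <<'E'
from h import *;from bench import vision
for n in("top","scene"):
    c=vision.camera(n);cv2.imwrite(f"pics/{n}1.png",c["color"][:,:,::-1])
    for k,z in(("red",.076),("yellow",.07)):
        for b in lid(c["color"],k)[:2]:
            if cv2.contourArea(b)>200: e=cv2.fitEllipse(cv2.convexHull(b));print(n,k,np.round(e[0],1),np.round(e[1],1),ray(c,e[0],z).round(4))
E
```

```text
top red [456.9 274.2] [36.9 38.7] [ 0.4953 -0.2423  0.076 ]
scene red [ 56.3 395.4] [12.9 78.6] [0.6993 0.381  0.076 ]
scene red [383.4 185.9] [24.  28.3] [ 0.4929 -0.2341  0.076 ]
```

View pics/scene1.png

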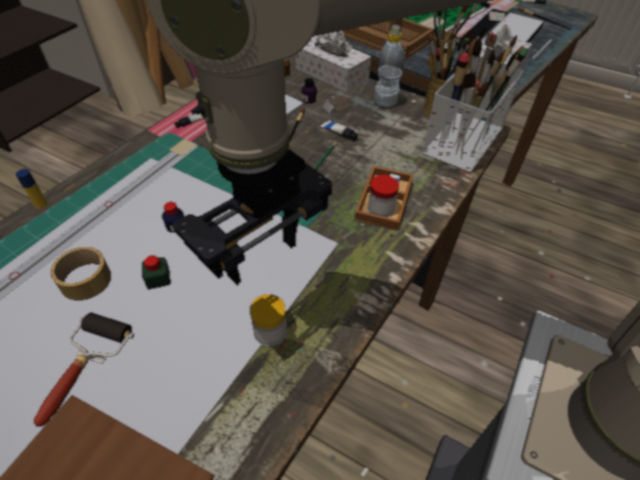

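The scene view shows red standing upright in the bay at about (383,186), with the open gripper above yellow at (269,318). Now gripping yellow.

Call:
{"api": "drive_tool", "payload": {
  "series": [
    [[0, 0, -3], 0],
    [[0, 0, -3], 0],
    [[0, 0, -3], 0],
    [[0, 0, -3], 0],
    [[0, 0, -2], 0],
    [[0, 0, -1], 0],
    [[0, 0, -0.6], 0],
    [[0, 0, 0], 0],
    [[0, 0, 0], 0],
    [[0, 0, 0], 0]
  ]
}}

```text
time: 15.3
ee_pos: [0.5334, 0.1184, 0.0431]
eef_rot: [0.152, 0.988, 0.0, 0.0]
ft_force: [0.3, -0.3, 0.9]
width: 0.0869
grip_force: 0.0
```

Call:
{"api": "drive_tool", "payload": {
  "series": [
    [[0, 0, 0], 0],
    [[0, 0, 0], 0],
    [[0, 0, 0], 0],
    [[0, 0, 0], 0],
    [[0, 0, 0], 0],
    [[0, 0, 0], 0],
    [[0, 0, 0], 0],
    [[0, 0, 0], 0],
    [[0, 0, 0], 0],
    [[0, 0, 0], 0]
  ],
  "hand": 1,
  "newtons": 20
}}

```text
time: 16.55
ee_pos: [0.5331, 0.1182, 0.0426]
eef_rot: [0.152, 0.988, 0.0, -0.0]
ft_force: [0.1, -0.3, -0.2]
width: 0.055
grip_force: 20.0
```

Call:
{"api": "drive_tool", "payload": {
  "series": [
    [[0, 0, 0.5], 0],
    [[0, 0, 1.5], 0],
    [[0, 0, 3], 0],
    [[0, 0, 4], 0],
    [[0, 0, 3], 0],
    [[0, 0, 0], 0],
    [[0, 0, 0], 0],
    [[0, 0, 0], 0],
    [[0, 0, 0], 0],
    [[0, 0, 0], 0]
  ]
}}

```text
time: 17.8
ee_pos: [0.5329, 0.1181, 0.1622]
eef_rot: [0.152, 0.988, -0.0, -0.0]
ft_force: [-0.1, -0.1, -1.9]
width: 0.0555
grip_force: 20.0
```

Yellow is light at about 1.5 N, so the order is right. Moving it over red.

Call:
{"api": "drive_tool", "payload": {
  "series": [
    [[-0.3, -2.6, 0], 0],
    [[-0.4, -4, 0], 0],
    [[-0.4, -4, 0], 0],
    [[-0.5, -4.5, 0], 0],
    [[-0.5, -4.5, 0], 0],
    [[-0.5, -4.5, 0], 0],
    [[-0.5, -4.5, 0], 0],
    [[-0.4, -4, 0], 0],
    [[-0.35, -3.5, 0], 0],
    [[0, 0, 0], 0]
  ]
}}

```text
time: 19.05
ee_pos: [0.4934, -0.2459, 0.1626]
eef_rot: [0.154, 0.988, -0.001, -0.0]
ft_force: [-0.8, 1.4, -1.9]
width: 0.0556
grip_force: 20.0
```

Call:
{"api": "drive_tool", "payload": {
  "series": [
    [[0, 0, -1], 0],
    [[0, 0, -1], 0],
    [[0, 0, -0.8], 0],
    [[0, 0, -0.5], 0],
    [[0, 0, 0], 0],
    [[0, 0, 0], 0],
    [[0, 0, 0], 0],
    [[0, 0, 0], 0],
    [[0, 0, 0], 0],
    [[0, 0, 0], 0]
  ]
}}

```text
time: 20.3
ee_pos: [0.4945, -0.2428, 0.1296]
eef_rot: [0.152, 0.988, 0.0, 0.0]
ft_force: [0.3, 0.2, -0.6]
width: 0.0556
grip_force: 20.0
```

```bash
python3 - <<'E'
from h import *
s,c=wrist();print(s["ee_pos"],s["ft_force"]);cv2.imwrite("pics/w2.png",c["color"][:,:,::-1])
from bench import vision
c=vision.camera("scene");cv2.imwrite("pics/s2.png",cv2.resize(c["color"][100:250,300:500],None,fx=3,fy=3)[:,:,::-1])
E
```

```text
[ 0.49453782 -0.24280941  0.12959418] [ 0.25797222  0.16414724 -0.62585721]
```

View pics/w2.png

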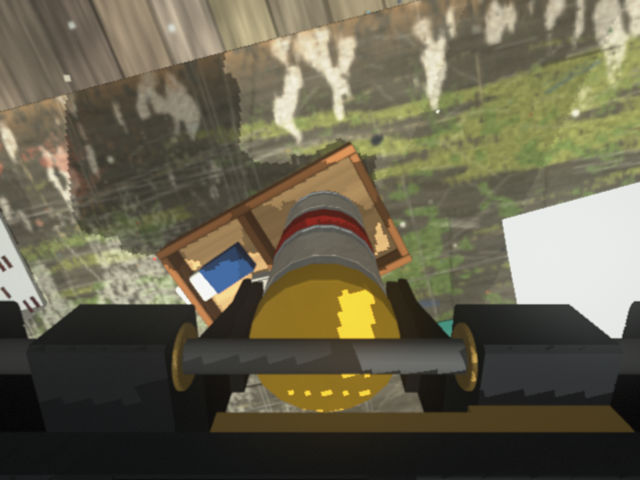

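The wrist view shows yellow (centre u≈325) in line over the red rim at (325,235), about 1 cm above it.

Call:
{"api": "drive_tool", "payload": {
  "series": [
    [[0, 0, -0.4], 0],
    [[0, 0, -0.3], 0],
    [[0, 0, -0.2], 0],
    [[0, 0, -0.1], 0],
    [[0, 0, -0.1], 0],
    [[0, 0, 0], 0],
    [[0, 0, 0], 0],
    [[0, 0, 0], 0],
    [[0, 0, 0], 0],
    [[0, 0, 0], 0]
  ]
}}

```text
time: 21.65
ee_pos: [0.4945, -0.2428, 0.1186]
eef_rot: [0.152, 0.988, 0.0, 0.0]
ft_force: [0.4, -0.1, -0.1]
width: 0.0553
grip_force: 20.0
```

Call:
{"api": "drive_tool", "payload": {
  "series": [
    [[0, 0, -0.05], 0],
    [[0, 0, 0], 0],
    [[0, 0, 0], 0],
    [[0, 0, 0], 0],
    [[0, 0, 0], 0],
    [[0, 0, 0], 0],
    [[0, 0, 0], 0],
    [[0, 0, 0], 0],
    [[0, 0, 0], 0],
    [[0, 0, 0], 0]
  ]
}}

```text
time: 22.9
ee_pos: [0.4947, -0.2429, 0.1186]
eef_rot: [0.152, 0.988, 0.0, 0.0]
ft_force: [-1.8, 1.4, 5.4]
width: 0.055
grip_force: 20.0
```

In contact. Releasing and backing off straight up.

Call:
{"api": "drive_tool", "payload": {
  "series": [
    [[0, 0, 0], 0],
    [[0, 0, 0], 0],
    [[0, 0, 0], 0],
    [[0, 0, 0], 0],
    [[0, 0, 0], 0],
    [[0, 0, 0], 0],
    [[0, 0, 0], 0],
    [[0, 0, 0], 0],
    [[0, 0, 0], 0],
    [[0, 0, 0], 0]
  ],
  "hand": 0
}}

```text
time: 24.15
ee_pos: [0.4945, -0.2428, 0.1181]
eef_rot: [0.152, 0.988, 0.0, -0.0]
ft_force: [0.6, 0.0, -0.6]
width: 0.0871
grip_force: 0.0
```

Call:
{"api": "drive_tool", "payload": {
  "series": [
    [[0, 0, 1], 0],
    [[0, 0, 2], 0],
    [[0, 0, 3], 0],
    [[0, 0, 4], 0],
    [[0, 0, 2], 0],
    [[0, 4, 0], 0],
    [[0, 4, 0], 0],
    [[0, 4, 0], 0],
    [[0, 4, 0], 0],
    [[0, 0, 0], 0]
  ]
}}

```text
time: 25.4
ee_pos: [0.4948, -0.0797, 0.2387]
eef_rot: [0.149, 0.989, 0.001, 0.0]
ft_force: [-0.4, -0.7, -0.2]
width: 0.0867
grip_force: 0.0
```

```bash
python3 - <<'E'
from h import *;from bench import vision
c=vision.camera("scene");cv2.imwrite("pics/s3.png",cv2.resize(c["color"][100:250,300:500],None,fx=4,fy=4)[:,:,::-1])
c=vision.camera("top");cv2.imwrite("pics/t3.png",cv2.resize(c["color"][200:340,390:560],None,fx=4,fy=4)[:,:,::-1])
for b in lid(c["color"],"yellow")[:1]: e=cv2.fitEllipse(cv2.convexHull(b));print(e,ray(c,e[0],.146).round(4))
E
```

```text
((501.4906311035156, 20.391950607299805), (11.359048843383789, 15.012173652648926), 83.95018005371094) [ 0.8609 -0.3051  0.146 ]
```

View pics/s3.png

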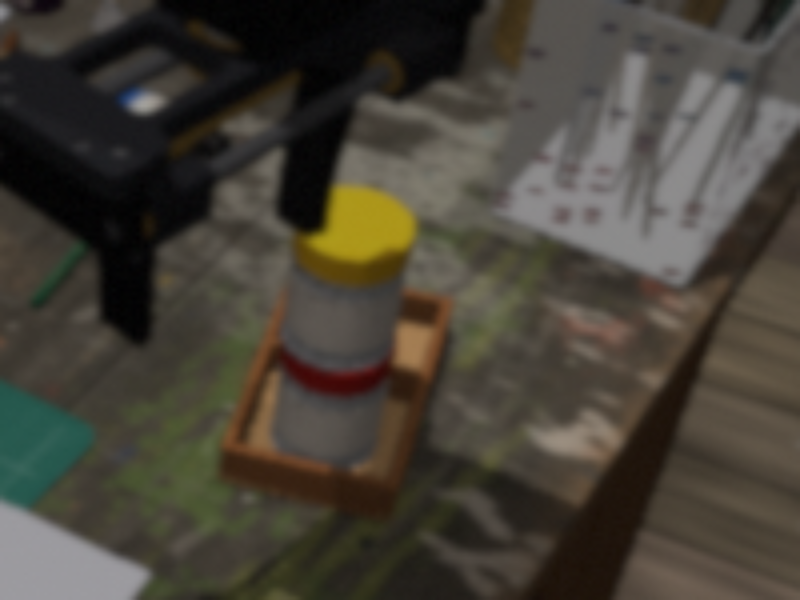

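The picture shows the stack upright and square in the bay: yellow lid at (360,230) over red at (335,375), with the gripper clear. Handing in.

```bash
python3 -c "
from bench import r
print(r.close_job())"
```

```text
the job is handed in; nothing more can be done
None
```

The job is handed in: the red tin was the heavier (about 5.5 N, against about 1.5 N for yellow), so it stands on the square bay's floor with the yellow tin squarely on top, both upright and released, at about 25 s.

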